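# Bring the pill splitter round on the lazy Susan and shut its lever

## Task

The pill splitter on the lazy Susan has been left with its lever up and its blade bare. Push with a fingertip on one of the lazy Susan's upright dividers to turn it until the splitter stands at the front, on the robot's side and straight out towards the counter edge the robot stands at; then press the splitter's lever all the way down and let go of everything. Only push and press: lift nothing, tip nothing over, keep the splitter in its own bay and leave the things on the counter where they are.

Things in the scene. Friction and masses are not known exactly. Their poses are not given: they have to be found in the camera images.
- susan: turning tray of a black plastic lazy Susan, 300 mm across; floor 20 mm, rim top 45 mm above the counter. Origin on its upright axis at counter height, z up. The splitter's bay lies in its -x direction: the splitter is at the front at yaw 0. Turns endlessly either way; 1.2 N at 100 mm from the axis keeps it moving, it stops when the push stops. Bottles and bowl fill the other bays, tops up to 86 mm
- dividers (a point): top of the cross-shaped divider insert on the turning axis, 70 mm above the counter; same axes as the tray, turns with it: four upright grey fins, 4 mm thick, 20 to 70 mm above the counter, at 45, 135, 225 and 315 degrees from the tray's x axis, running from a hub (40 mm across, top at 72 mm) out to 144 mm from the axis. Beside each fin, 90 to 130 mm from the axis, at least 40 mm are free for a finger
- susan_base: the round fixed foot of the lazy Susan under the tray, 190 mm across; origin on the turning axis at counter height
- counter (a point): a fixed point of the counter top, 430 mm straight ahead of the robot's base (nothing marks it), given for its axes: x points from the robot's edge squarely away over the counter, z up. 'Front' of the lazy Susan is its side towards -x
- splitter_mid (a point): middle of the stainless steel pill splitter, 12 mm above its underside (32 mm above the counter). It is 92 x 36 mm, 250 g, and stands loose on rubber feet in its bay, about 88 mm from the turning axis, length along the bay's middle line; its -x axis points outwards, from the lever's hinge to the finger pad, z up
- lever_pad (a point): middle of the top of the finger pad, a flat 26 x 25 mm plate at the free end of the splitter's lever; moves with the lever, 66 mm from the hinge pin. The pin lies 32 mm inwards of the splitter's middle, 44 mm above the counter. With the lever shut the pad is level, its top 46.5 mm above the counter; lever up, about 85 to 95 mm
- splitter_lever (a joint): angle of the splitter's lever: 0 shut (level, fully down on its stop), larger as it swings up about the hinge pin; 0.85 wide open. Friction holds it wherever it is left; about 2 N straight down on the pad swings it shut
- bottle_a: empty amber pill bottle with white twist cap, 38 mm across, 66 mm tall, 25 g, standing loose on the lazy Susan (a fast or jerky turn tips it); origin at the centre of its underside, z up
- bottle_b: empty amber pill bottle with white twist cap, 43 mm across, 60 mm tall, 25 g, standing loose on the lazy Susan (a fast or jerky turn tips it); origin at the centre of its underside, z up
- bottle_c: small empty amber pill bottle with white twist cap, 35 mm across, 52 mm tall, 25 g, standing loose on the lazy Susan near the hub, in the bay opposite the splitter; origin at the centre of its underside, z up
- pinch_bowl: small white ceramic pinch bowl, 64 mm across, 30 mm tall, standing loose on the lazy Susan; origin at the centre of its underside, z up
- organizer: orange weekly pill organizer with seven lids in a row, 40 x 196 x 25 mm, lying on the counter to the robot's right; origin at the centre of its underside, long side along its y
- mug: blue ceramic mug, 80 mm across, 92 mm tall, on the counter to the robot's left; origin at the centre of its underside, handle at its +y
- tumbler: white plastic tumbler, 68 mm across, 100 mm tall, on the counter to the robot's right; origin at the centre of its underside
- shaker: glass salt shaker with steel top, 40 mm across, 73 mm tall, on the counter to the robot's left; origin at the centre of its underside
There are look-alikes about, which are no part of the job. What is meant by the organizer is not black or pink, and is the larger of those in its own colour.

How it is judged (in metres and radians):
On the way, in this order (a step that is already met when the one before it is completed fails the run):
1. a fingertip pushes on a divider while the splitter is not yet at the front ((contact force between the fingers and susan_c1 above 0.2 N or contact force between the fingers and susan_c2 above 0.2 N or contact force between the fingers and susan_c3 above 0.2 N or contact force between the fingers and susan_c4 above 0.2 N) and not (angle between the x axis of susan and the x axis of counter, either way round below 0.3 rad and world x of splitter_mid below 0.6 m)), for 0.05 s.
2. the splitter has come round to the front and the tray stands still, the lever still up (angle between the x axis of susan and the x axis of counter, either way round below 0.3 rad and world x of splitter_mid below 0.6 m and angular speed of susan below 0.08 rad/s and value of joint splitter_lever above 0.45 rad), for 0.2 s.
3. the lever is pressed fully down (angle between the x axis of susan and the x axis of counter, either way round below 0.3 rad and world x of splitter_mid below 0.6 m and value of joint splitter_lever below 0.06 rad), for 0.1 s.
At the end, for the whole second after the job is handed in: Tray still, its splitter bay pointing to the robot's counter edge within 0.3 rad; splitter flat, within 25 mm of its bay's middle line, lever shut within 0.06 rad; bottles and bowl upright on the tray; counter things moved under 30 mm (all of step 3 and x of splitter_mid in the frame of susan between -0.12 and -0.06 m and y of splitter_mid in the frame of susan between -0.025 and 0.025 m and angular speed of susan below 0.08 rad/s and angle between splitter_mid's own z axis and vertical below 0.12 rad and height (world z) of splitter_mid between 0.028 and 0.04 m and angle between each of bottle_a, bottle_b, bottle_c, pinch_bowl, organizer, mug, tumbler, shaker's own z axis and vertical below 0.15 rad and height (world z) of bottle_a between 0.015 and 0.028 m and height (world z) of bottle_b between 0.015 and 0.028 m and height (world z) of bottle_c between 0.015 and 0.028 m and height (world z) of pinch_bowl between 0.015 and 0.028 m and distance of each of organizer, mug, tumbler, shaker from where it was at the start of the episode below 0.03 m); the robot touches nothing.
It fails at once if the splitter is lifted or tipped (height (world z) of splitter_mid above 0.047 m or angle between splitter_mid's own z axis and vertical above 0.35 rad).
It fails at once if a bottle or the bowl is lifted or tipped over (height (world z) of any of bottle_a, bottle_b, bottle_c, pinch_bowl above 0.035 m or angle between any of bottle_a, bottle_b, bottle_c, pinch_bowl's own z axis and vertical above 0.5 rad).
It fails at once if a thing on the counter is shifted, lifted or tipped over (distance of any of organizer, mug, tumbler, shaker from where it was at the start of the episode above 0.03 m or angle between any of organizer, mug, tumbler, shaker's own z axis and vertical above 0.5 rad).
It also fails if it takes over 72 s, if anything falls off the work surface, if the arm or the gripper's body presses on something with over 40 N, if the wrist force passes 120 N, or if a joint passes its speed limit or range.

## Robot

A 7-joint arm with a two-finger parallel gripper is mounted at the origin on the work surface. World frame = base frame: x ahead of the robot, y to its left, z up, the work surface at z = 0. Lengths are in m, angles in degrees, forces in N, time in s.
With the tool pointing down it reaches from about 0.425 to 0.875 m from the base axis. Payload 4.7 kg.
Tool frame: the origin (TCP) lies between the finger pads; the fingertips stand 22 mm ahead of it and the grasp point (between the pads) lies 3 mm ahead of it; z points along the fingers, y is the line along which they close (so a half turn about z gives the same grasp; the last joint's range is limited). The gripper opens to 87 mm and grips with 3 to 60 N. Pads are 19 mm wide; open, the fingers measure 117 mm over their backs; the gripper's body (75 mm by 190 mm) begins 51 mm behind the grasp point.
Start: joints at [-71.442, 18.392, -4.016, 83.108, 1.295, 78.541, -3.26], TCP at [0.198, 0.619, 0.245] pointing down, gripper open.
Joint ranges: [-163.93, 163.93], [-17.29, 119.83], [-79.2, 71.16], [3.27, 140.29], [-89.18, 269.18], [5.43, 117.66], [-154.24, 154.24]. Speed limits (degrees/s): [147.25, 147.25, 180, 180, 180, 180, 180].

## Interface

Orientations are given as [roll, pitch, yaw] about the fixed x, y, z axes, in that order (R = Rz(yaw) Ry(pitch) Rx(roll)).
In Python, from cell import env gives the robot as it stands.
- The arm moves only by the tool drive_tool, never from a script. Its argument "moves" is a list of rows, each a list of 3 entries, a list of its own where there are three numbers: the shift along the tool's x, y, z in mm, then the turn, a rotation vector about the tool's x, y, z in rad, then the closure, from 0 (fully open) to 1 (shut). In form: [[[x, y, z], [wx, wy, wz], jaw], ...]. A call has 1 to 12 rows; each row shifts and turns the commanded pose from where the row before left it, along the tool's axes as they then stand; what a row does not reach is not made up. A row lasts 1/12 s, in which the tool goes at most 41.7 mm and 7.16 degrees, less where a joint would pass 70% of its speed; a pose out of reach is approached as far as the arm can. A call with a gripper value outside its range is refused whole. The fingers move at their own pace and stop on an object; "newtons" is the grip in N (left out, the last holds). Time passes only in rows, so rows that do not move let the fingers close. It gives the time, the measured TCP pose, the force, the opening and the grip force at its end, in the units of the state.
- env.get_obs(): the state, without advancing time (a new reading comes with each control period).
- env.read_camera(name): name is "side" or "top"; returns (picture, depth): 400x640x3 uint8, blue, green, red; 400x640 float32, m along the optical axis (not along the pixel's ray), 0 where there is no reading.
- env.get_calibration(name): a dict with "fx", "fy", "cx", "cy" (pixels), "T" (4x4, takes a point from camera to world coordinates). Camera axes: x right, y down, z forward; pixel columns grow to the right and rows downward; lengths in m; the calibration is good to about 2 mm. A picture is of the moment at which its call begins. get_calibration takes no time and is no camera call.
- env.sign_off(): hands the job in; it is judged then, once.
The state is a dict: "time_s": time; "qpos": joint angles; "joint_velocities": joint speeds; "effort": joint torques, N m; "tool_pos": TCP position; "tool_rot": TCP orientation; "force": force on the tool from outside, world axes, zero at the start; "wrist_torque": the same for the moment, N m; "grip_width": finger opening in m; "grasp_force": force on a finger pad.
Only numpy, scipy, OpenCV 4.12 (cv2) and the standard library are available. Lean on these libraries where they do the work, as an engineer would, in place of code of your own. Each camera call takes 0.05 s, during which the arm holds its last target. There are 200 camera calls.

## Working session

There is one attempt and no reset: what is moved stays moved. The work goes in short steps, Python scripts to look and compute and a tool call to move; the robot and the scene stay as the last step left them, time stands still between calls to the robot, and variables do not carry over. Pictures are saved under pics/ and viewed, at most 10 in all, crops included, and the job is handed in when it is done.

Besides the shell and the picture viewer there is one more tool, called as name([rows], argument=value, ...), one row to a line, values as JSON. drive_tool: Moves the arm, as the interface text tells. Its arguments: {"type":"object","properties":{"moves":{"type":"array"},"newtons":{"type":"number"}},"required":["moves"]}

```bash
mkdir -p pics; python3 - <<'E'
from cell import env
import cv2,numpy as np
for n in ("top","side"):
    p,d=env.read_camera(n); cv2.imwrite(f"pics/{n}0.png",p); np.save(f"pics/{n}0.npy",d)
    c=env.get_calibration(n); print(n,c["fx"],c["fy"],c["cx"],c["cy"],np.round(c["T"],3).tolist())
o=env.get_obs(); print({k:np.round(v,3).tolist() for k,v in o.items()})
E
```

```text
top 406.36654426310525 406.36654426310525 325.6408363364419 197.30315426639095 [[-0.007, -0.975, 0.221, 0.181], [-1.0, 0.007, -0.0, -0.005], [-0.002, -0.221, -0.975, 1.369], [0.0, 0.0, 0.0, 1.0]]
side 444.2583757746358 444.2583757746358 313.68299042463025 194.8403913928352 [[1.0, 0.005, 0.026, 0.422], [-0.016, -0.645, 0.764, -0.908], [0.02, -0.764, -0.645, 0.813], [0.0, 0.0, 0.0, 1.0]]
{'time_s': 0.1, 'qpos': [-71.44, 18.434, -4.015, 83.168, 1.294, 78.54, -3.26], 'joint_velocities': [0.014, -0.087, 0.034, -0.142, -0.013, 0.053, -0.039], 'effort': [-0.0, -49.258, -0.406, -31.34, -0.064, 0.039, 0.0], 'tool_pos': [0.198, 0.619, 0.244], 'tool_rot': [-179.903, 0.005, 162.248], 'force': [0.602, 1.084, -0.237], 'wrist_torque': [-0.007, -0.014, -0.005], 'grasp_force': 0.0, 'grip_width': 0.087}
```

View pics/top0.png

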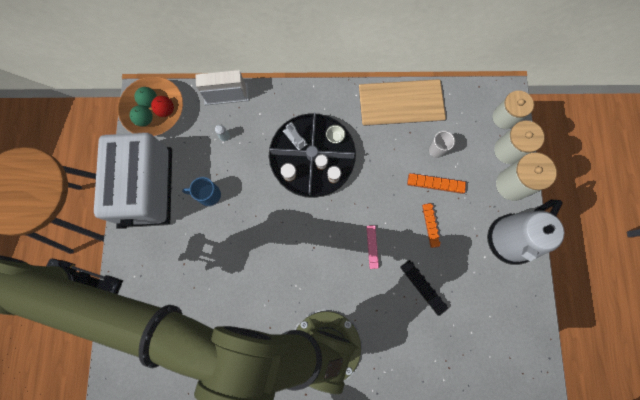

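View pics/side0.png

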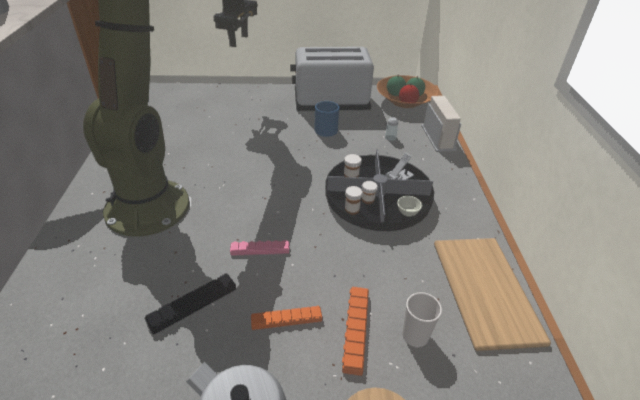

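The top view shows the tray at about (312,154), with the splitter in its back-left bay at (294,136). The fins point roughly along the world axes. Bottles are at (288,172), (321,161) and (334,174), and the bowl is at (335,134). The splitter needs about +135° counter-clockwise. The side view shows the same layout, with the mug, shaker and orange organizers well clear of the tray.

```bash
cat > h.py <<'E'
from cell import env
import cv2,numpy as np
def cloud(n="top",p=None,d=None):
    if p is None: p,d=env.read_camera(n)
    c=env.get_calibration(n); v,u=np.mgrid[:400,:640]
    P=np.stack([(u-c["cx"])/c["fx"]*d,(v-c["cy"])/c["fy"]*d,d,np.ones_like(d)],-1)@np.array(c["T"]).T
    P=P[...,:3].copy(); P[d==0]=9
    return p,P
def analyse(p,P):
    z=P[...,2]; near=np.hypot(P[...,0]-.62,P[...,1]-.03)<.2
    # tray: dark pixels -> outer contour cast onto rim plane 45 mm
    m=((p.max(-1)<60)&near).astype(np.uint8)
    m=cv2.morphologyEx(m,cv2.MORPH_CLOSE,np.ones((9,9)))
    k=max(cv2.findContours(m,0,2)[0],key=cv2.contourArea); h=cv2.convexHull(k)[:,0].astype(float)
    c=env.get_calibration("top"); T=np.array(c["T"])
    def ray(uv,zz):
        r=np.c_[(uv[:,0]-c["cx"])/c["fx"],(uv[:,1]-c["cy"])/c["fy"],np.ones(len(uv))]@T[:3,:3].T
        return T[:3,3]+r*((zz-T[2,3])/r[:,2])[:,None]
    q=ray(h,.045); (cx,cy),R=cv2.minEnclosingCircle(q[:,:2].astype(np.float32))
    print("tray c",round(cx,4),round(cy,4),"R",round(R,4))
    dx,dy=P[...,0]-cx,P[...,1]-cy; r=np.hypot(dx,dy)
    s=(z>.06)&(z<.076)&(r>.03)&(r<.143)&(p.max(-1)<150)&(np.ptp(p.astype(int),-1)<25)
    a=np.degrees(np.arctan2(dy[s],dx[s]))
    hst=np.histogram(a%360,36,(0,360))[0]; print(hst.tolist())
    w=np.angle(np.exp(4j*np.radians(a)).mean(),deg=True)/4; print("fin angle mod90",w)
    return cx,cy,s
E
python3 - <<'E'
from h import *
p=cv2.imread("pics/top0.png"); d=np.load("pics/top0.npy")
p,P=cloud("top",p,d); cx,cy,s=analyse(p,P)
dx,dy=P[...,0]-cx,P[...,1]-cy;r=np.hypot(dx,dy);z=P[...,2]
t=(r<.144)&(z>.035)&~s
n,l,st,ce=cv2.connectedComponentsWithStats(t.astype(np.uint8))
for i in range(1,n):
    if st[i,4]>15: q=P[l==i]; print(st[i,4],ce[i].round(),q.mean(0).round(3),q[:,2].max().round(3), p[l==i].mean(0).round())
x=p[100:210,255:370]; cv2.imwrite("pics/crop0.png",cv2.resize(x,None,fx=5,fy=5,interpolation=2))
E
```

```text
tray c 0.6333 0.038 R 0.1505
[10, 0, 0, 5, 14, 0, 0, 0, 60, 0, 0, 0, 2, 2, 6, 0, 2, 44, 0, 1, 1, 6, 5, 0, 0, 0, 57, 0, 0, 0, 0, 0, 0, 0, 0, 33]
fin angle mod90 -3.8895587314936693
153 [295. 134.] [0.695 0.099 0.069] 0.101 [145. 140. 136.]
107 [335. 132.] [ 0.712 -0.039  0.046] 0.057 [158. 168. 165.]
30 [350. 140.] [ 0.686 -0.092  0.043] 0.05 [30. 27. 26.]
474 [316. 156.] [0.622 0.027 0.059] 0.08 [119. 115. 114.]
183 [288. 172.] [0.563 0.12  0.075] 0.087 [199. 200. 202.]
157 [333. 174.] [ 0.552 -0.031  0.08 ] 0.092 [197. 198. 200.]
```

View pics/crop0.png

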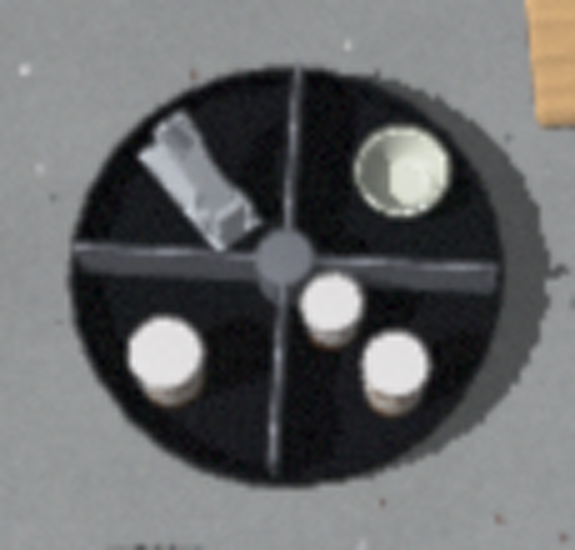

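The tray centre is at (0.633, 0.038). The front fin is at about 176° and the splitter bay at about 41°, so I'll push the front fin from its left side through about +139°. First I close the fingers and move over that spot at height.

drive_tool([
  [[-26.5,-23.5,0],[0,0,0],1],
  [[-26.5,-23.5,0],[0,0,0],1],
  [[-26.5,-23.5,0],[0,0,0],1],
  [[-26.5,-23.5,0],[0,0,0],1],
  [[-26.5,-23.5,0],[0,0,0],1],
  [[-26.5,-23.5,0],[0,0,0],1],
  [[-26.5,-23.5,0],[0,0,0],1],
  [[-26.5,-23.5,0],[0,0,0],1],
  [[-26.5,-23.5,0],[0,0,0],1],
  [[-26.5,-23.5,0],[0,0,0],1],
  [[-26.5,-23.5,0],[0,0,0],1],
  [[-26.5,-23.5,0],[0,0,0],1],
], newtons=10)

```text
time_s: 1.1
tool_pos: [0.4154, 0.2517, 0.2443]
tool_rot: [-180.0, -0.0, 162.3]
force: [2.0, -0.0, 0.4]
grip_width: 0.015
grasp_force: 0.0
```

drive_tool([
  [[-26.5,-23.5,0],[0,0,0],1],
  [[-26.5,-23.5,0],[0,0,0],1],
  [[-26.5,-23.5,0],[0,0,0],1],
  [[-26.5,-23.5,0],[0,0,0],1],
  [[-26.5,-23.5,0],[0,0,0],1],
  [[-26.5,-23.5,0],[0,0,0],1],
])

```text
time_s: 1.6
tool_pos: [0.5239, 0.0691, 0.2444]
tool_rot: [180.0, -0.0, 162.3]
force: [1.2, 0.6, 0.2]
grip_width: 0.0004
grasp_force: 0.0
```

drive_tool([
  [[0,0,0],[0,0,0.11],1],
  [[0,0,0],[0,0,0.11],1],
  [[0,0,0],[0,0,0.11],1],
  [[0,0,0],[0,0,0.11],1],
  [[0,0,0],[0,0,0.11],1],
  [[0,0,0],[0,0,0.11],1],
  [[0,0,0],[0,0,0.11],1],
  [[0,0,0],[0,0,0.11],1],
  [[0,0,0],[0,0,0.11],1],
  [[0,0,0],[0,0,0.11],1],
  [[0,0,0],[0,0,0.11],1],
  [[0,0,0],[0,0,0.118],1],
])

```text
time_s: 2.6
tool_pos: [0.5232, 0.0708, 0.2441]
tool_rot: [-180.0, 0.0, 85.8]
force: [-0.0, 0.1, 0.6]
grip_width: 0.0004
grasp_force: 0.0
```

drive_tool([
  [[0,0,18],[0,0,0],1],
  [[0,0,18],[0,0,0],1],
  [[0,0,18],[0,0,0],1],
  [[0,0,18],[0,0,0],1],
  [[0,0,18],[0,0,0],1],
  [[0,0,18],[0,0,0],1],
  [[0,0,18],[0,0,0],1],
  [[0,0,18],[0,0,0],1],
  [[0,0,18],[0,0,0],1],
  [[0,0,18],[0,0,0],1],
  [[0,0,0],[0,0,0],1],
])

```text
time_s: 3.52
tool_pos: [0.5205, 0.0703, 0.061]
tool_rot: [-179.6, 0.1, 86.2]
force: [-0.6, 0.4, -0.1]
grip_width: 0.0006
grasp_force: 0.0
```

```bash
python3 - <<'E'
from h import *
p,_=env.read_camera("side"); cv2.imwrite("pics/s1.png",cv2.resize(p[80:260,260:480],None,fx=3,fy=3,interpolation=2))
print(env.get_obs()["force"])
E
```

```text
[-0.08927763 -0.55750657 -0.22103443]
```

View pics/s1.png

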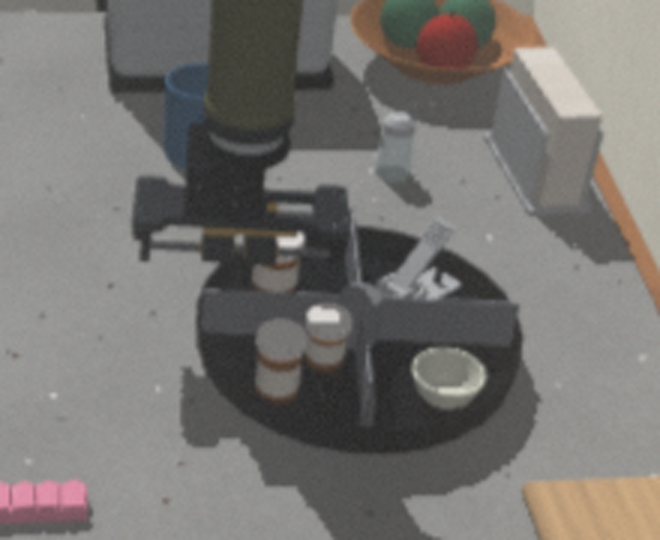

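The finger is standing in the gap on the robot's-left side of the front fin (around (270,240) in the crop), clear of the bottle. Next I close the gap gently and start the arc about the tray axis.

drive_tool([
  [[-2,0,0],[0,0,0],1],
  [[-2,0,0],[0,0,0],1],
  [[-2,0,0],[0,0,0],1],
  [[-2,0,0],[0,0,0],1],
  [[-2,0,0],[0,0,0],1],
  [[-2,-0.2,0],[0,0,-0.0175],1],
  [[-2,-0.2,0],[0,0,-0.0175],1],
  [[-3,-0.3,0],[0,0,-0.0262],1],
  [[-4,-0.4,0],[0,0,-0.0349],1],
  [[-4,-0.4,0],[0,0,-0.0349],1],
  [[-4,-0.4,0],[0,0,-0.0349],1],
  [[-4,-0.4,0],[0,0,-0.0349],1],
])

```text
time_s: 4.57
tool_pos: [0.5211, 0.0378, 0.0646]
tool_rot: [180.0, -0.0, 97.8]
force: [0.9, 2.5, 0.6]
grip_width: 0.0008
grasp_force: 0.6
```

```bash
cat >> h.py <<'E'
def ax():
    o=env.get_obs(); x,y,_=o["tool_pos"]; a=np.radians(o["tool_rot"][2])
    d=np.array([.633-x,.038-y]); t=[d@[np.cos(a),np.sin(a)],d@[np.sin(a),-np.cos(a)]]
    print("axis in tool",np.round(t,4),"ang",np.degrees(np.arctan2(-d[1],-d[0]))%360,"yaw",o["tool_rot"],"F",np.round(o["force"],1),"q7",o["qpos"][6],o["time_s"])
E
python3 -c "
from h import *
ax();p,P=cloud();analyse(p,P)"
```

```text
axis in tool [-0.0151  0.1109] ang 180.10353043079323 yaw [ 1.79976201e+02 -1.94529601e-02  9.78352694e+01] F [0.9 2.5 0.6] q7 7.135338555529848 4.5667
tray c 0.6193 0.0349 R 0.164
[0, 21, 0, 0, 0, 1, 0, 0, 10, 28, 0, 0, 0, 1, 0, 0, 0, 0, 0, 0, 0, 0, 2, 5, 2, 2, 2, 0, 32, 20, 0, 0, 0, 0, 0, 0]
fin angle mod90 11.600141906412839
```

drive_tool([
  [[-4.9,-0.5,0],[0,0,-0.0436],1],
  [[-4.9,-0.5,0],[0,0,-0.0436],1],
  [[-5.8,-0.5,0],[0,0,-0.0524],1],
  [[-5.8,-0.5,0],[0,0,-0.0524],1],
  [[-5.8,-0.5,0],[0,0,-0.0524],1],
  [[-5.8,-0.5,0],[0,0,-0.0524],1],
  [[-5.8,-0.5,0],[0,0,-0.0524],1],
  [[-5.8,-0.5,0],[0,0,-0.0524],1],
  [[-5.8,-0.5,0],[0,0,-0.0524],1],
  [[-5.8,-0.5,0],[0,0,-0.0524],1],
  [[-5.8,-0.5,0],[0,0,-0.0524],1],
  [[-5.8,-0.5,0],[0,0,-0.0524],1],
])

```text
time_s: 5.62
tool_pos: [0.542, -0.0256, 0.0644]
tool_rot: [-180.0, -0.1, 132.8]
force: [-0.4, 2.5, -0.1]
grip_width: 0.0002
grasp_force: 0.6
```

```bash
python3 -c "
from h import *
ax()"
```

```text
axis in tool [-0.0153  0.11  ] ang 214.93726210941657 yaw [-1.79976237e+02 -5.96236339e-02  1.32844035e+02] F [-0.4  2.5 -0.1] q7 49.229295712644436 5.6167
```

drive_tool([
  [[-5.8,-0.5,0],[0,0,-0.0524],1],
  [[-5.8,-0.5,0],[0,0,-0.0524],1],
  [[-5.8,-0.5,0],[0,0,-0.0524],1],
  [[-5.8,-0.5,0],[0,0,-0.0524],1],
  [[-5.8,-0.5,0],[0,0,-0.0524],1],
  [[-5.8,-0.5,0],[0,0,-0.0524],1],
  [[-5.8,-0.5,0],[0,0,-0.0524],1],
  [[-5.8,-0.5,0],[0,0,-0.0524],1],
  [[-5.8,-0.5,0],[0,0,-0.0524],1],
  [[-5.8,-0.5,0],[0,0,-0.0524],1],
  [[-5.8,-0.5,0],[0,0,-0.0524],1],
  [[-5.8,-0.5,0],[0,0,-0.0524],1],
])

```text
time_s: 6.62
tool_pos: [0.5976, -0.0662, 0.0642]
tool_rot: [-180.0, -0.1, 168.8]
force: [-0.5, 1.2, 1.4]
grip_width: 0.0005
grasp_force: 0.5
```

```bash
python3 -c "
from h import *
ax()"
```

```text
axis in tool [-0.0146  0.1091] ang 251.2117402945367 yaw [-1.79974292e+02 -1.04154799e-01  1.68841924e+02] F [-0.5  1.2  1.4] q7 89.08639568223727 6.6167
```

drive_tool([
  [[-5.8,-0.5,0],[0,0,-0.0524],1],
  [[-5.8,-0.5,0],[0,0,-0.0524],1],
  [[-5.8,-0.5,0],[0,0,-0.0524],1],
  [[-5.8,-0.5,0],[0,0,-0.0524],1],
  [[-5.8,-0.5,0],[0,0,-0.0524],1],
  [[-5.8,-0.5,0],[0,0,-0.0524],1],
  [[-5.8,-0.5,0],[0,0,-0.0524],1],
  [[-5.8,-0.5,0],[0,0,-0.0524],1],
  [[-5.8,-0.5,0],[0,0,-0.0524],1],
  [[-5.8,-0.5,0],[0,0,-0.0524],1],
  [[-4.0,-0.35,0],[0,0,-0.035],1],
  [[-4,-0.35,0],[0,0,-0.035],1],
])

```text
time_s: 7.62
tool_pos: [0.6628, -0.0675, 0.064]
tool_rot: [-180.0, -0.1, -157.2]
force: [-1.1, -1.4, 1.3]
grip_width: 0.0005
grasp_force: 0.6
```

```bash
python3 -c "
from h import *
ax();p,P=cloud();analyse(p,P)
cv2.imwrite('pics/t2.png',cv2.resize(p[90:220,230:400],None,fx=4,fy=4,interpolation=2))"
```

```text
axis in tool [-0.0134  0.1088] ang 285.79435677821175 yaw [-1.79983918e+02 -1.22139368e-01 -1.57192971e+02] F [-1.1 -1.4  1.3] q7 121.15265646163661 7.6167
tray c 0.6334 0.0398 R 0.1495
[1, 0, 43, 0, 0, 0, 0, 0, 0, 0, 18, 47, 0, 0, 0, 15, 5, 0, 0, 10, 4, 0, 0, 0, 0, 0, 0, 0, 0, 0, 0, 0, 1, 3, 1, 0]
fin angle mod90 20.86452328861707
```

View pics/t2.png

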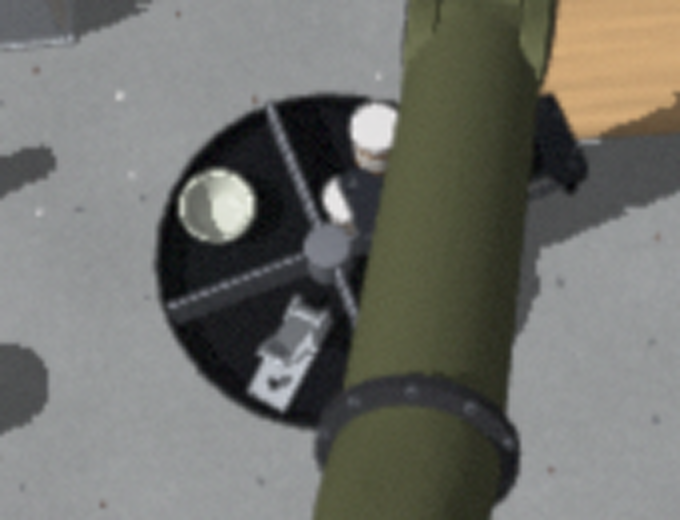

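The view is as expected: the splitter is at (290,350) in the crop, front-left, with the bottles upright. About 23° remain.

drive_tool([
  [[-4.9,-0.5,0],[0,0,-0.0436],1],
  [[-4.9,-0.5,0],[0,0,-0.0436],1],
  [[-4.9,-0.5,0],[0,0,-0.0436],1],
  [[-4.9,-0.5,0],[0,0,-0.0436],1],
  [[-4.9,-0.5,0],[0,0,-0.0436],1],
  [[-4.9,-0.5,0],[0,0,-0.0436],1],
  [[-4,-0.4,0],[0,0,-0.0349],1],
  [[-4,-0.4,0],[0,0,-0.0349],1],
  [[-3,-0.3,0],[0,0,-0.0262],1],
  [[-2,-0.2,0],[0,0,-0.0175],1],
  [[-1,0,0],[0,0,-0.0087],1],
  [[0,0,0],[0,0,0],1],
])

```text
time_s: 8.67
tool_pos: [0.7019, -0.0467, 0.0644]
tool_rot: [180.0, -0.0, -135.3]
force: [0.1, 0.2, 0.4]
grip_width: 0.0002
grasp_force: 0.1
```

```bash
python3 -c "
from h import *
ax();p,P=cloud();analyse(p,P)"
```

```text
axis in tool [-0.0107  0.1086] ang 309.1269806902772 yaw [ 1.79981879e+02 -9.58428230e-03 -1.35262469e+02] F [0.1 0.2 0.4] q7 139.61858835123346 8.6667
tray c 0.6338 0.0418 R 0.1489
[2, 1, 3, 0, 47, 0, 0, 0, 0, 0, 0, 0, 0, 61, 0, 0, 0, 9, 8, 0, 0, 0, 0, 0, 0, 0, 0, 0, 0, 0, 0, 0, 0, 1, 2, 8]
fin angle mod90 44.009172945518536
```

The fins are now at about 45°. I back off the fin and rise.

drive_tool([
  [[4,0,0],[0,0,0],1],
  [[4,0,0],[0,0,0],1],
  [[0,0,-10],[0,0,0],1],
  [[0,0,-20],[0,0,0],1],
  [[0,0,-20],[0,0,0],1],
  [[0,0,-20],[0,0,0],1],
  [[0,0,-20],[0,0,0],1],
  [[0,0,-20],[0,0,0],1],
  [[0,0,-20],[0,0,0],1],
  [[0,0,-20],[0,0,0],1],
  [[0,0,0],[0,0,0],1],
])

```text
time_s: 9.63
tool_pos: [0.6986, -0.0529, 0.2211]
tool_rot: [-179.6, 0.4, -135.3]
force: [1.4, 0.6, 1.6]
grip_width: 0.0008
grasp_force: 0.0
```

```bash
python3 - <<'E'
from h import *
ax();p,P=cloud();cx,cy,s=analyse(p,P)
cv2.imwrite('pics/t3.png',cv2.resize(p[90:220,230:400],None,fx=4,fy=4,interpolation=2))
dx,dy=P[...,0]-.633,P[...,1]-.038
t=(dx<-.02)&(dx>-.15)&(abs(dy)<.035)&(P[...,2]>.04)&(P[...,2]<.12)&~s
q=P[t]; v,u=np.nonzero(t)
for a in range(480,620,10):
    k=(q[:,0]*1000>=a)&(q[:,0]*1000<a+10)
    if k.any(): print(a,k.sum(),q[k].mean(0).round(4),"y",q[k,1].min().round(4),q[k,1].max().round(4),"z",q[k,2].max().round(4))
E
```

```text
axis in tool [-0.0173  0.1107] ang 305.81572148884226 yaw [-179.62041337    0.37084379 -135.28880478] F [1.4 0.6 1.6] q7 139.43306084246387 9.6333
tray c 0.6407 0.0402 R 0.1559
[1, 0, 0, 1, 34, 11, 0, 0, 0, 0, 0, 0, 0, 52, 6, 0, 0, 11, 11, 0, 0, 2, 0, 0, 0, 0, 0, 0, 0, 0, 0, 0, 0, 5, 1, 6]
fin angle mod90 -40.18404452371211
480 8 [0.4888 0.0581 0.0436] y 0.0506 0.0673 z 0.0467
490 1 [0.4904 0.0708 0.0408] y 0.0708 0.0708 z 0.0408
510 8 [0.5171 0.0422 0.0781] y 0.0322 0.0484 z 0.1008
520 18 [0.5251 0.0437 0.0945] y 0.0324 0.055 z 0.0987
530 14 [0.5351 0.0424 0.0858] y 0.0326 0.0524 z 0.0947
540 5 [0.5433 0.0393 0.0797] y 0.0326 0.0493 z 0.0844
550 1 [0.5515 0.0496 0.0702] y 0.0496 0.0496 z 0.0702
560 12 [0.5662 0.0405 0.0541] y 0.0301 0.054 z 0.0599
570 24 [0.5752 0.0398 0.049 ] y 0.0269 0.054 z 0.0535
580 4 [0.5847 0.0507 0.0464] y 0.0505 0.0509 z 0.0513
600 5 [0.6065 0.0682 0.0508] y 0.0646 0.0711 z 0.059
610 2 [0.6115 0.0624 0.0519] y 0.0607 0.0641 z 0.0529
```

View pics/t3.png

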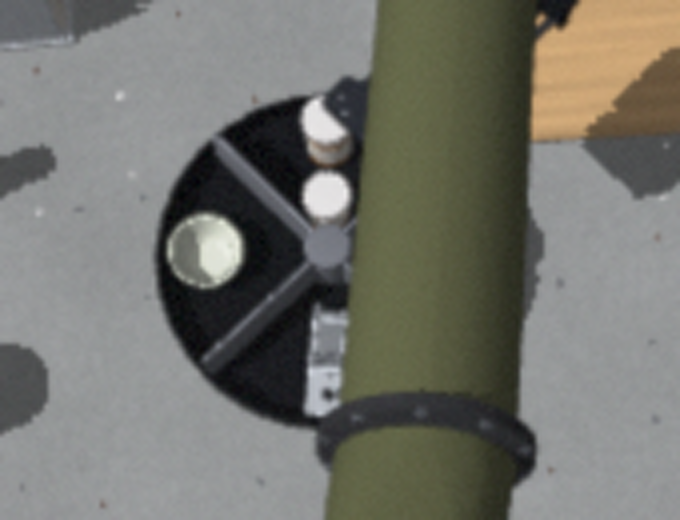

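The tray stands with its fins at 45°. The splitter is at the front at (328,360) in the crop, its lever pad raised at about x 0.526, y 0.041, z 0.095. I move above the pad with yaw 180.

drive_tool([
  [[7,23.25,0],[0,0,0],1],
  [[7,23.25,0],[0,0,0],1],
  [[7,23.25,0],[0,0,0],1],
  [[7,23.25,0],[0,0,0],1],
  [[7,23.25,0],[0,0,0],1],
  [[7,23.25,0],[0,0,0],1],
  [[7,23.25,0],[0,0,0],1],
  [[7,23.25,0],[0,0,0],1],
])

```text
time_s: 10.35
tool_pos: [0.5238, 0.0406, 0.2137]
tool_rot: [180.0, -0.1, -135.3]
force: [0.5, 0.6, 0.5]
grip_width: 0.0006
grasp_force: 0.0
```

drive_tool([
  [[0,0,0],[0,0,0.0975],1],
  [[0,0,0],[0,0,0.0975],1],
  [[0,0,0],[0,0,0.0975],1],
  [[0,0,0],[0,0,0.0975],1],
  [[0,0,0],[0,0,0.0975],1],
  [[0,0,0],[0,0,0.0975],1],
  [[0,0,0],[0,0,0.0975],1],
  [[0,0,0],[0,0,0.0975],1],
  [[0,0,0],[0,0,0],1],
  [[0,0,0],[0,0,0],1],
])

```text
time_s: 11.18
tool_pos: [0.5251, 0.0402, 0.214]
tool_rot: [-180.0, -0.1, -179.8]
force: [0.6, -1.2, 0.2]
grip_width: 0.0001
grasp_force: 0.0
```

```bash
python3 - <<'E'
from h import *
ax(); print(env.get_obs()["tool_pos"])
p,P=cloud("side"); cv2.imwrite("pics/s2.png",cv2.resize(p[100:240,300:460],None,fx=5,fy=5,interpolation=2)[:600])
t=(P[...,0]>.5)&(P[...,0]<.6)&(abs(P[...,1]-.038)<.03)&(P[...,2]>.05)&(P[...,2]<.11)&(p.min(-1)>90)
q=P[t]; print(len(q),q.mean(0),q.min(0),q.max(0))
k=q[q[:,2]>.08]; print(k.mean(0),k.min(0),k.max(0)); v,u=np.nonzero(t); print(u.min(),u.max(),v.min(),v.max())
E
```

```text
axis in tool [-0.1079 -0.0025] ang 178.8436543015148 yaw [-1.79996689e+02 -5.28449482e-02 -1.79804893e+02] F [ 0.6 -1.2  0.2] q7 83.42403063271043 11.1833
[0.52512483 0.04017744 0.21401381]
148 [0.54677469 0.04102009 0.07147088] [0.51729863 0.02416005 0.05020022] [0.58491422 0.05588955 0.10032391]
[0.52740416 0.04192346 0.09164849] [0.51729863 0.0308373  0.08033901] [0.540606   0.05480771 0.10032391]
338 362 167 188
```

View pics/s2.png

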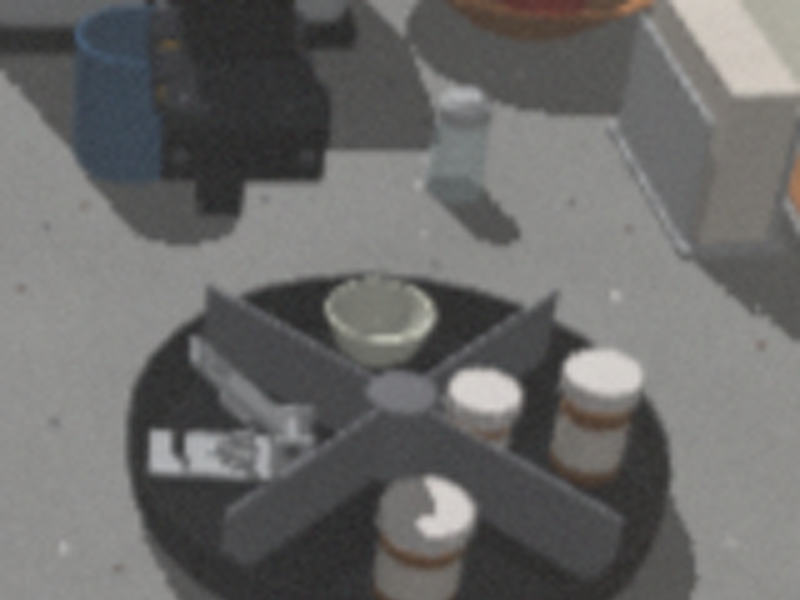

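The side view shows the lever up at the left, around (230,380) in the crop, pointing at the robot. Everything is upright. I lower onto the pad, following its arc outwards.

drive_tool([
  [[0,1,12],[0,0,0],1],
  [[0,0,12],[0,0,0],1],
  [[0,0,12],[0,0,0],1],
  [[0,0,12],[0,0,0],1],
  [[0,0,12],[0,0,0],1],
  [[0,0,12],[0,0,0],1],
  [[0,0,5],[0,0,0],1],
])

```text
time_s: 11.82
tool_pos: [0.5243, 0.0411, 0.1349]
tool_rot: [-180.0, -0.2, -179.9]
force: [-0.1, -1.0, -0.7]
grip_width: 0.0007
grasp_force: 0.0
```

drive_tool([
  [[0.5,0,3],[0,0,0],1],
  [[1,0,4],[0,0,0],1],
  [[1,0,4],[0,0,0],1],
  [[1,0,4],[0,0,0],1],
  [[1.5,0,4],[0,0,0],1],
  [[1.5,0,4],[0,0,0],1],
  [[1.5,0,4],[0,0,0],1],
  [[1,0,4],[0,0,0],1],
  [[1,0,4],[0,0,0],1],
  [[1,0,4],[0,0,0],1],
  [[0.5,0,4],[0,0,0],1],
  [[0.5,0,4],[0,0,0],1],
])

```text
time_s: 12.82
tool_pos: [0.5138, 0.0412, 0.0902]
tool_rot: [180.0, 0.0, -179.9]
force: [-0.1, 0.9, 1.5]
grip_width: 0.0004
grasp_force: 0.5
```

drive_tool([
  [[0.5,0,3],[0,0,0],1],
  [[0.5,0,3],[0,0,0],1],
  [[0.5,0,3],[0,0,0],1],
  [[0,0,3],[0,0,0],1],
  [[0,0,3],[0,0,0],1],
  [[0,0,2],[0,0,0],1],
  [[0,0,2],[0,0,0],1],
  [[0,0,1],[0,0,0],1],
  [[0,0,0],[0,0,0],1],
])

```text
time_s: 13.57
tool_pos: [0.5121, 0.0413, 0.0703]
tool_rot: [180.0, -0.0, -180.0]
force: [1.7, -0.0, 0.0]
grip_width: 0.0004
grasp_force: 0.0
```

drive_tool([
  [[0,0,1],[0,0,0],1],
  [[0,0,1],[0,0,0],1],
  [[0,0,1],[0,0,0],1],
  [[0,0,1],[0,0,0],1],
  [[0,0,0],[0,0,0],1],
  [[0,0,0],[0,0,0],1],
])

```text
time_s: 14.07
tool_pos: [0.5124, 0.0413, 0.0685]
tool_rot: [180.0, 0.0, -180.0]
force: [-5.3, -0.1, 13.6]
grip_width: 0.0004
grasp_force: 6.9
```

The fingertip stopped at 46.5 mm with 13.6 N, so the lever is on its stop. I lift off and check.

drive_tool([
  [[0,0,-4],[0,0,0],1],
  [[0,0,-10],[0,0,0],1],
  [[0,0,-20],[0,0,0],1],
  [[0,0,-20],[0,0,0],1],
  [[0,0,-25],[0,0,0],1],
  [[0,0,-25],[0,0,0],1],
  [[0,0,-25],[0,0,0],1],
  [[0,0,-25],[0,0,0],1],
  [[0,0,-10],[0,0,0],1],
  [[0,0,0],[0,0,0],1],
  [[0,0,0],[0,0,0],1],
])

```text
time_s: 14.98
tool_pos: [0.5121, 0.0413, 0.2302]
tool_rot: [180.0, 0.0, -180.0]
force: [-0.0, -0.7, -0.2]
grip_width: 0.0007
grasp_force: 0.0
```

```bash
python3 - <<'E'
from h import *
p,P=cloud("side"); cv2.imwrite("pics/s3.png",cv2.resize(p[100:240,300:460],None,fx=4,fy=4,interpolation=2))
t=(P[...,0]>.49)&(P[...,0]<.6)&(abs(P[...,1]-.038)<.03)&(P[...,2]>.028)&(P[...,2]<.11)&(p.min(-1)>90)
q=P[t]
for a in range(490,600,10):
    k=(q[:,0]*1000>=a)&(q[:,0]*1000<a+10)
    if k.any(): print(a,k.sum(),q[k].mean(0).round(4),"y",q[k,1].min().round(4),q[k,1].max().round(4),"z",q[k,2].max().round(4))
p,P=cloud();analyse(p,P)
E
```

```text
490 10 [0.4986 0.0411 0.0399] y 0.0286 0.0526 z 0.0487
500 32 [0.5055 0.0428 0.0419] y 0.0279 0.0559 z 0.0507
510 27 [0.5151 0.0415 0.0427] y 0.0275 0.0569 z 0.0509
520 29 [0.5251 0.0425 0.0423] y 0.0321 0.0559 z 0.0488
530 31 [0.5351 0.04   0.0401] y 0.025 0.0561 z 0.0474
540 37 [0.5447 0.04   0.0394] y 0.0288 0.0547 z 0.0484
550 36 [0.5548 0.039  0.0403] y 0.0234 0.0534 z 0.0475
560 45 [0.5653 0.036  0.0418] y 0.0239 0.0561 z 0.0531
570 34 [0.5751 0.04   0.0478] y 0.0218 0.0564 z 0.0536
580 22 [0.5838 0.0431 0.046 ] y 0.0223 0.0568 z 0.0531
tray c 0.6472 -0.0156 R 0.1493
[2, 0, 0, 0, 0, 0, 0, 0, 0, 0, 0, 0, 0, 0, 0, 0, 0, 0, 1, 2, 0, 0, 0, 2, 1, 2, 0, 0, 1, 0, 0, 0, 0, 17, 11, 4]
fin angle mod90 -17.637872013422832
```

View pics/s3.png

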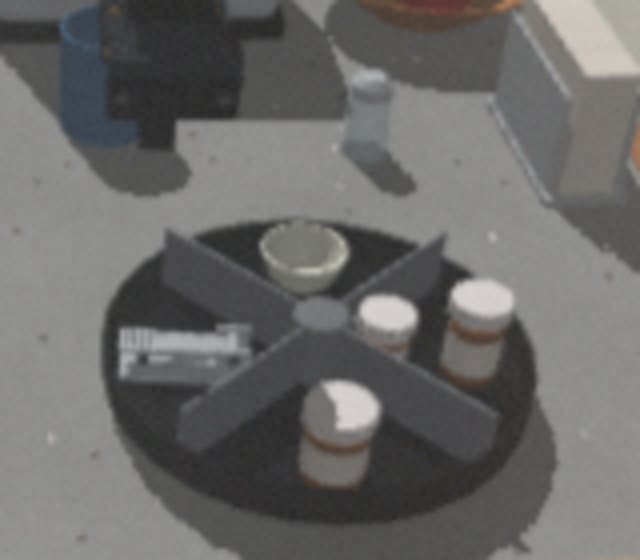

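The lever lies flat on the splitter at (185,350) in the crop. The splitter points at the robot and everything is upright, so I hand in.

```bash
python3 -c "
from cell import env
print(env.sign_off())"
```

```text
the job is handed in; nothing more can be done
None
```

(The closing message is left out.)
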